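# Release the lid catch with a dowel and pin the lock box shut

## Task

The blue stock lock box stands open, its lid held up by a spring catch. Hold the wooden dowel and push its end straight in through the small hole with the yellow collar in the back of the box until the catch lets go and the lid drops shut by itself, then lay the dowel flat on the bench clear of the hole. Flip the brass hasp strap over so that it hangs down over the staple, then drop the orange-handled pin down through the staple's hole until its flange rests on the staple; let go of everything and leave the cans and jars around where they stand.

Things in the scene. Friction and masses are not known exactly. Their poses are not given: they have to be found in the camera images.
- chest: blue steel lock box fixed to the bench: 140 mm deep (own x), 190 mm wide (own y), 112 mm tall to the rim. Origin at the centre of its underside; +x points to its front (staple), -x to its back (yellow collar), z up. The lid hinges on the back rim (x -70, z 116 mm), is 8 mm thick, and when shut its top is 120 mm above the bench. While held open the lid stands at about 69 degrees, reaching about 255 mm above the bench.
- hole_mouth (a point): centre of the outer mouth of the yellow collar on the box's back, 85 mm behind the box's origin, 50 mm to its +y side and 65 mm above the bench; axes as the box's. The opening is 22 x 22 mm, runs horizontally along the box's +x through the 15 mm collar and the 4 mm wall. The catch's red push plate (26 mm disc) lies 25 mm inside the mouth; push it a further 12 to 15 mm (stop at 16) and the lid lets go
- latch (a joint): travel of the spring catch in m: 0 at rest, grows as it is pushed along the box's +x; about 0.010 frees the lid, stop at 0.016. The spring pushes back with 3 N at 0, rising to 6.5 N at the stop; it springs back when let go, which does not matter once the lid has fallen
- lid (a joint): angle of the lid in rad: 0 shut, about 1.2 while held open by the catch; damped, it falls shut by itself within about a second once freed
- hasp (a joint): angle of the brass hasp strap against the lid in rad: 0 hanging straight down in front of the box (over the staple), 1.57 pointing forward, 3.14 upright, 3.65 leaning back over the lid on its stop (as at the start; resting freely against the stop, so with the lid shut it points backward and up at 61 degrees above the lid). It swings freely: pushed a little past upright towards the front it falls forward by itself and hangs down
- hasp_hinge (a point): centre of the hasp's hinge, parallel to the box's y, on the lid's front edge: with the lid shut, 78 mm ahead of the box's origin and 118 mm above the bench; barrel radius 4 mm. The strap is 46 mm wide, 3 mm thick, 74 mm long, with a 30 mm wide slot from 36 to 62 mm off the hinge
- hasp_end (a point): middle of the free end of the hasp strap, 74 mm from its hinge
- staple_hole (a point): centre, at the top surface, of the 15 x 15 mm vertical hole through the staple: 103 mm ahead of the box's origin, 33 mm off its front face, 78 mm above the bench; the staple is 6 mm thick, 25 mm wide, fixed. Axes as the box's
- dowel_mid (a point): centre of the round wooden dowel, 220 mm long along its own x, 14 mm diameter, both ends alike, 60 g, lying on the bench; round its middle a black square grip sleeve 24 x 24 mm and 70 mm long, on which it lies, so its axis is 12 mm above the bench
- pin_grip (a point): centre of the pin's upright orange handle (16 mm diameter, 50 mm tall). 25 mm below this point is the top of a steel flange (22 mm diameter, 4 mm thick), 29 mm below it the flange's underside, and below that a 9 mm diameter shank, 40 mm long with a tapered foot. The pin stands in its block at the start with the flange on the block's top; own z up, 40 g
- pin_block: wooden block, 55 x 55 x 48 mm tall, fixed to the bench, with a 12 mm hole, 44 mm deep, in its top where the pin stands; origin at the centre of its underside
- soup_a: bystander, to be left alone: red soup can, 66 mm across, 100 mm tall; origin at the centre of its underside
- soup_b: bystander, to be left alone: red soup can, 66 mm across, 100 mm tall; origin at the centre of its underside
- sauce_c: bystander, to be left alone: white and teal sauce can, 66 mm across, 90 mm tall; origin at the centre of its underside
- tuna_d: bystander, to be left alone: flat tuna tin, 80 mm across, 36 mm tall; origin at the centre of its underside
- tub_e: bystander, to be left alone: red plastic tub, 78 mm across, 60 mm tall; origin at the centre of its underside
- jar_f: bystander, to be left alone: amber glass jar, 62 mm across, 95 mm tall; origin at the centre of its underside
- paste_g: bystander, to be left alone: small white and teal tomato paste can, 54 mm across, 85 mm tall; origin at the centre of its underside

How it is judged:
On the way, in this order (a step that is already met when the one before it is completed fails the run):
1. the dowel, level and lying in the collared hole, presses the catch in by 9 mm or more (value of joint latch above 0.009 m and x of dowel_mid in the frame of hole_mouth between -0.1 and -0.04 m and y of dowel_mid in the frame of hole_mouth between -0.03 and 0.03 m and z of dowel_mid in the frame of hole_mouth between -0.03 and 0.03 m and angle between the x axis of dowel_mid and the x axis of chest, either way round below 0.25 rad).
2. the lid has dropped shut (value of joint lid below 0.06 rad), for 0.2 s.
3. the hasp hangs over the staple, the lid shut (value of joint lid below 0.06 rad and value of joint hasp below 0.3 rad), for 0.2 s.
At the end, for the whole second after the job is handed in: Lid shut within 0.06 rad, hasp within 0.3 rad of straight down; pin in the staple's hole (within 10 mm of its axis, tilt under 0.2 rad, flange within 5 mm of the staple's top); dowel flat on the bench (centre lower than 20 mm, within 0.12 rad of level); pin and dowel at rest (all of step 3 and horizontal distance between pin_grip and staple_hole below 0.01 m and z of pin_grip in the frame of staple_hole between 0.024 and 0.034 m and angle between pin_grip's own z axis and vertical below 0.2 rad and height (world z) of dowel_mid below 0.02 m and angle between dowel_mid's own x axis and vertical above 1.45 rad and linear speed of each of pin, dowel below 0.02 m/s); the robot touches nothing.
It fails at once if a can, tin, tub or jar is shifted by more than 30 mm (distance of any of soup_a, soup_b, sauce_c, tuna_d, tub_e, jar_f, paste_g from where it was at the start of the episode above 0.03 m).
It fails at once if a can, tin, tub or jar is tipped (angle between any of soup_a, soup_b, sauce_c, tuna_d, tub_e, jar_f, paste_g's own z axis and vertical above 0.35 rad).
It also fails if it takes over 64 s, if anything falls off the work surface, if the arm or the gripper's body presses on something with over 40 N, if the wrist force passes 120 N, or if a joint passes its speed limit or range.

## Robot

A 7-joint arm with a two-finger parallel gripper is mounted at the origin on the work surface. World frame = base frame: x ahead of the robot, y to its left, z up, the work surface at z = 0. Lengths are in m, angles in rad, forces in N, time in s.
With the tool pointing down it reaches from about 0.4 to 0.875 m from the base axis. Payload 19.3 kg.
Tool frame: the origin (TCP) lies on the centre line of the jaws, within the pads' length; the fingertips stand 8 mm ahead of it and the grasp point (between the pads) lies 11 mm behind it; z points along the fingers, y is the line along which they close (so a half turn about z gives the same grasp; the last joint's range is limited). The gripper opens to 85 mm and grips with 20 to 120 N. Pads are 22 mm wide; open, the fingers measure 114 mm over their backs; the gripper's body (76 mm by 85 mm) begins 54 mm behind the grasp point. The pads swing forward as they close: fully open they stand 13 mm farther back than shut.
Start: joints at [-1.413, 0.521, -0.036, 1.599, 0.021, 1.021, -0.113], TCP at [0.141, 0.609, 0.239] pointing down, gripper open.
Joint ranges: [-2.91, 2.91], [-0.3, 2.13], [-1.5, 1.42], [0.17, 2.43], [-1.26, 4.41], [0.16, 1.93], [-2.52, 2.52]. Speed limits (rad/s): [1.89, 1.89, 2.39, 2.39, 3.01, 3.01, 3.01].

## Interface

Orientations are given as [roll, pitch, yaw] about the fixed x, y, z axes, in that order (R = Rz(yaw) Ry(pitch) Rx(roll)).
In Python, from workcell import status, grab_frame, camera_params, bot, search_frame, silhouettes gives the robot as it stands.
- The arm moves only by the shell command python3 -m creep 'ROWS' [FORCE]. ROWS is JSON, a list of rows, each a list of 5 numbers: the shift along the tool's x, y, z in units of 60 mm (1.0 is 60 mm), then the turn about the tool's z in units of 8 degrees (1.0 is 8 degrees), then the opening, from 0 (shut) to 1 (fully open). In form: [[x, y, z, twist, hand], ...]. A call has 1 to 5 rows; each row is the pose to reach, as a shift and turn from the pose commanded when the call began, along the tool's axes at that moment; what a row does not reach only later rows make up. A row lasts 1/8 s, in which the tool goes at most 62.5 mm and 10.7 degrees, less where a joint would pass 70% of its speed; a pose out of reach is approached as far as the arm can. A call with a gripper value outside its range is refused whole. The fingers move at their own pace and stop on an object; FORCE is the grip in N (left out, the last holds). Time passes only in rows, so rows that repeat a pose let the fingers close. It gives the time, the measured TCP pose, the force, the opening and the grip force at its end, in the units of the state.
- status.observe(): the state, without advancing time (a new reading comes with each control period).
- grab_frame(name): name is "scene" or "top" or "wrist"; returns the picture (420x560x3 uint8, blue, green, red); there is no depth.
- camera_params(name): a dict with "K" (3x3 intrinsics, pixels), "rvec" (rotation vector, rad) and "tvec" (3), from world to camera coordinates, as OpenCV has them; the wrist camera has in their place "tool_from_camera" (4x4, takes a point from camera to tool coordinates, whose origin is the TCP and whose axes are the flange's). Camera axes: x right, y down, z forward; pixel columns grow to the right and rows downward; lengths in m; the calibration is good to about 2 mm. A picture is of the moment at which its call begins: read the wrist's pose just before it. camera_params takes no time and is no camera call.
- bot.job_done(): hands the job in; it is judged then, once.
Trained networks look in the newest picture that a camera, given by its name, has taken for a name from the list of things; names that differ only in an ending like _2 or _b are one class to them, and where a whole thing is asked for, a point or a joint stands for the part that bears it (a point fixed in the world has none). Each returns a list of dicts, best first, with "p" (0 to 1); they miss things now and then, are a little off and sometimes report something else, mostly with a low value. They report only what shows in the picture. A call takes as long as a camera call.
- search_frame(camera, name): "extent" ([left, top, right, bottom] as shares, 0 to 1, of the picture: columns of its width, rows of its height, round what is visible of it).
- silhouettes(camera, name): "mask" (420x560 bool, what is visible of it) and "extent" ([left, top, right, bottom] as shares, 0 to 1, of the picture: columns of its width, rows of its height, round what is visible of it).
The state is a dict: "clock": time; "qpos": joint angles; "qd": joint speeds; "joint_efforts": joint torques, N m; "position": TCP position; "tool_rot": TCP orientation; "force": force on the tool from outside, world axes, zero at the start; "moment": the same for the moment, N m; "grip_width": finger opening in m; "finger_force": force on a finger pad.
Only numpy, scipy, OpenCV 4.12 (cv2) and the standard library are available. Lean on these libraries where they do the work, as an engineer would, in place of code of your own. Each camera call takes 0.05 s, during which the arm holds its last target. There are 200 camera calls.

## Working session

There is one attempt and no reset: what is moved stays moved. The work goes in short steps, Python scripts to look and compute and a shell command to move; the robot and the scene stay as the last step left them, time stands still between calls to the robot, and variables do not carry over. Pictures are saved under pics/ and viewed, at most 10 in all, crops included, and the job is handed in when it is done.

```bash
ls; mkdir -p pics
cat > h.py <<'E'
import numpy as np, cv2
from scipy.spatial.transform import Rotation as R
from workcell import status, grab_frame, camera_params, bot, search_frame, silhouettes
def cam(name):
    p=camera_params(name); K=np.array(p["K"])
    if "rvec" in p:
        Rm=cv2.Rodrigues(np.array(p["rvec"],float))[0]; t=np.array(p["tvec"],float).ravel()
    else:
        s=status.observe(); T=np.eye(4); T[:3,:3]=R.from_euler('xyz',s["tool_rot"]).as_matrix(); T[:3,3]=s["position"]
        M=np.linalg.inv(T@np.array(p["tool_from_camera"])); Rm,t=M[:3,:3],M[:3,3]
    return K,Rm,t
def proj(c,P):
    K,Rm,t=c; q=(np.atleast_2d(P)@Rm.T+t)@K.T; return q[:,:2]/q[:,2:]
def ray(c,uv):
    K,Rm,t=c; d=Rm.T@np.linalg.solve(K,[uv[0],uv[1],1]); return -Rm.T@t,d/np.linalg.norm(d)
def atz(c,uv,z):
    o,d=ray(c,uv); return o+d*(z-o[2])/d[2]
def tri(cs,uvs):
    A=np.zeros((3,3));b=np.zeros(3)
    for c,u in zip(cs,uvs):
        o,d=ray(c,u); M=np.eye(3)-np.outer(d,d); A+=M; b+=M@o
    return np.linalg.solve(A,b)
E
python3 - <<'E'
from h import *
s=status.observe(); print({k:np.round(v,3) for k,v in s.items()})
for n in ("scene","top","wrist"):
    cv2.imwrite(f"pics/{n}0.png",grab_frame(n)); K,Rm,t=cam(n); print(n,K[0,0],(-Rm.T@t).round(3),Rm[2].round(2))
np.set_printoptions(suppress=True)
for n in ("scene","top"):
    for k in ["chest","hole_mouth","staple_hole","hasp","dowel_mid","pin_grip","pin_block","soup_a","sauce_c","tuna_d","tub_e","jar_f","paste_g"]:
        try:
            for r in search_frame(n,k)[:2]: print(n,k,round(r["p"],2),(np.array(r["extent"])*[560,420,560,420]).round(0))
        except Exception as e: print(n,k,e)
E
```

```text
pics
{'clock': np.float64(0.0), 'qpos': array([-1.413,  0.522, -0.036,  1.6  ,  0.021,  1.021, -0.113]), 'qd': array([-0.001,  0.   ,  0.001,  0.001,  0.001,  0.001, -0.   ]), 'joint_efforts': array([-1.0000e-03, -9.2711e+01,  1.9800e+00, -3.6994e+01,  1.8000e-02,
        8.0000e-03,  0.0000e+00]), 'position': array([0.141, 0.609, 0.239]), 'tool_rot': array([-3.14 ,  0.   ,  2.914]), 'force': array([ 0.749, -0.219,  0.551]), 'moment': array([-0.058,  0.009,  0.015]), 'finger_force': np.float64(0.0), 'grip_width': np.float64(0.085)}
scene 392.8867287012773 [0.969 0.722 0.922] [-0.34 -0.67 -0.66]
top 498.4008594715449 [ 0.423 -0.113  1.704] [ 0.07 -0.   -1.  ]
wrist 308.84730814491235 [0.063 0.626 0.374] [ 0.3  -0.07 -0.95]
scene chest 0.94 [245. 181. 328. 283.]
scene hole_mouth 0.58 [246. 181. 325. 282.]
scene staple_hole 0.84 [241. 180. 324. 281.]
scene staple_hole 0.68 [263. 182. 291. 200.]
scene hasp 0.77 [265. 182. 290. 193.]
scene hasp 0.66 [245. 181. 327. 281.]
scene dowel_mid 0.59 [227. 176. 269. 203.]
scene dowel_mid 0.41 [250. 272. 277. 313.]
scene pin_grip 0.63 [397. 301. 40
[... 341 characters left out ...]
tub_e 0.9 [358. 323. 388. 358.]
scene jar_f 0.68 [313. 327. 339. 365.]
scene paste_g 0.85 [243. 135. 255. 161.]
scene paste_g 0.41 [252. 275. 275. 314.]
top chest 0.79 [220. 166. 274. 234.]
top chest 0.35 [284. 177. 307. 198.]
top hole_mouth 0.79 [209. 164. 273. 236.]
top hole_mouth 0.59 [416. 244. 440. 259.]
top staple_hole 0.66 [214. 167. 275. 235.]
top hasp 0.79 [247. 188. 272. 205.]
top dowel_mid 0.66 [345. 195. 375. 249.]
top pin_grip 0.5 [416. 240. 439. 259.]
top pin_block 0.57 [139. 239. 158. 258.]
top soup_a 0.58 [279. 248. 297. 269.]
top tub_e 0.64 [127. 206. 152. 229.]
top jar_f 0.64 [141. 176. 165. 200.]
top paste_g 0.83 [417. 240. 438. 258.]
top paste_g 0.41 [245. 191. 273. 207.]
```

Run:
```python
import cv2,numpy as np
a=cv2.imread('pics/scene0.png')[110:390,200:440]; b=cv2.imread('pics/top0.png')[140:290,100:460]
a=cv2.resize(a,None,fx=2.1,fy=2.1,interpolation=cv2.INTER_CUBIC);cv2.imwrite('pics/a.png',a)
b=cv2.resize(b,None,fx=2.2,fy=2.2,interpolation=cv2.INTER_CUBIC);cv2.imwrite('pics/b.png',b)
```

```text
(no output)
```

View pics/a.png

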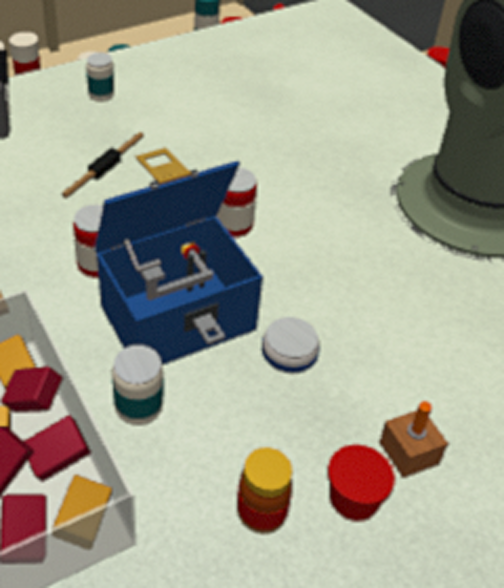

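View pics/b.png

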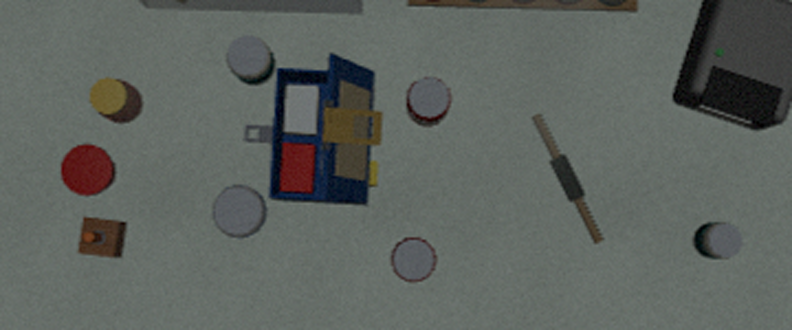

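The scene view shows the box open (full picture about 245-328, 181-283), the dowel at about (250,188), and the pin block at (398,323). The top view shows the staple hole at about (214,200), the collar at (270,218), the dowel running (344,192)-(372,249), and the pin block at (147,248).

Run:
```python
from h import *
np.set_printoptions(suppress=True,precision=4)
T=cam("top");S=cam("scene")
f=lambda u,v:(100+u/2.2,140+v/2.2)
g=lambda u,v:(200+u/2.1,110+v/2.1)
for n,u,z in [("staple",(254,133),.078),("rimFL",(277,70),.112),("rimFR",(271,198),.112),("collar tip",(377,173),.07),
 ("dow1",(536,117),.012),("dow2",(599,240),.012),("dowmid",(567.5,178),.024),("pin top",(95,238),.098),("blk",(103,238),.048),
 ("soupright",(429,98),.1),("soupbot",(414,258),.1),("tuna",(239,211),.036),("sauce",(249,57),.09),("jar",(108,97),.095),("tub",(87,169),.06),("paste",(722,240),.085)]:
    print(n,atz(T,f(*u),z))
print("scene staple",atz(S,g(206,326),.078), "tri",tri([T,S],[f(254,133),g(206,326)]))
print("pin tri top",tri([T,S],[f(94,238),g(426,403)]))
print("dow tri",tri([T,S],[f(567.5,178),g(105,163)]))
print("rim front corners scene",atz(S,g(118,308),.112),atz(S,g(261,278),.112))
print("dowel ends scene",atz(S,g(66,193),.012),atz(S,g(141,136),.012))
s=status.observe();print(s["tool_rot"])
```

```text
staple [0.5824 0.1002 0.078 ]
rimFL [0.6727 0.0654 0.112 ]
rimFR [0.4849 0.0676 0.112 ]
collar tip [ 0.5281 -0.0845  0.07  ]
dow1 [ 0.6256 -0.3279  0.012 ]
dow2 [ 0.4377 -0.4282  0.012 ]
dowmid [ 0.5313 -0.3764  0.024 ]
pin top [0.4202 0.3241 0.098 ]
blk [0.4204 0.3257 0.048 ]
soupright [ 0.639  -0.1585  0.1   ]
soupbot [ 0.4035 -0.1424  0.1   ]
tuna [0.4668 0.1242 0.036 ]
sauce [0.6945 0.1102 0.09  ]
jar [0.6283 0.3155 0.095 ]
tub [0.5231 0.3513 0.06  ]
paste [ 0.4419 -0.5959  0.085 ]
scene staple [0.5847 0.0953 0.078 ] tri [0.5841 0.0986 0.0808]
pin tri top [0.417  0.3299 0.0929]
dow tri [ 0.5301 -0.3777  0.008 ]
rim front corners scene [0.6886 0.0414 0.112 ] [0.4912 0.079  0.112 ]
dowel ends scene [ 0.6239 -0.3245  0.012 ] [ 0.4365 -0.4165  0.012 ]
[-3.1415 -0.      2.9137]
```

```bash
cat >> h.py <<'E'
def to(x,y,z,yaw,s=None):
    """total shift in tool units (60 mm, 8 deg) from the present pose to a tool-down pose, yaw in deg"""
    s=s or status.observe(); M=R.from_euler('xyz',s["tool_rot"]).as_matrix()
    d=M.T@(np.array([x,y,z])-s["position"])/.06
    tw=-((yaw-np.degrees(s["tool_rot"][2])+180)%360-180)/8
    print("shift",d.round(3),"twist",round(tw,2),"rows>=",np.ceil(max(np.linalg.norm(d)/1.04,abs(tw)/1.33)))
E
python3 - <<'E'
from h import *
to(.33,.40,.37,115); to(.50,.10,.40,75)
E
```

```text
shift [-3.852 -2.68  -2.179] twist 6.49 rows>= 5.0
shift [-7.742 -6.91  -2.678] twist 11.49 rows>= 11.0
```

```bash
python3 -m creep '[[-0.7,-0.5,-0.5,1.3,1],[-1.5,-1.0,-0.9,2.6,1],[-2.2,-1.6,-1.3,3.9,1],[-3.0,-2.1,-1.8,5.2,1],[-3.8,-2.7,-2.2,6.5,1]]' 40
python3 - <<'E'
from h import *
to(.45,.12,.40,75); to(.53,-.37,.24,28)
E
```

```text
clock: 2.08
position: [0.3256, 0.4008, 0.3712]
tool_rot: [3.141, -0.001, 2.0]
force: [1.5, 1.0, -0.5]
grip_width: 0.0856
finger_force: 0.0
shift [-5.118 -0.064 -0.484] twist 4.95 rows>= 5.0
shift [-13.1    -2.256   2.174] twist 10.83 rows>= 13.0
```

```bash
python3 -m creep '[[-1,0,-0.1,1,1],[-2,0,-0.2,2,1],[-3,0,-0.3,3,1],[-4,0,-0.4,4,1],[-5,0,-0.5,5,1]]'
python3 - <<'E'
from h import *
for n in ("hasp","hole_mouth","staple_hole"): print(n,[(round(r["p"],2),(np.array(r["extent"])*[560,420,560,420]).round()) for r in (grab_frame("wrist"),search_frame("wrist",n))[1][:2]])
cv2.imwrite("pics/w1.png",grab_frame("wrist"))
to(.50,-.17,.40,50)
E
```

```text
clock: 2.7
position: [0.4515, 0.1283, 0.4004]
tool_rot: [3.141, -0.001, 1.304]
force: [1.2, -0.4, 0.8]
grip_width: 0.0856
finger_force: 0.0
hasp [(0.58, array([412., 291., 450., 337.]))]
hole_mouth [(0.68, array([299., 149., 517., 337.]))]
staple_hole [(0.81, array([303., 149., 521., 332.]))]
shift [-4.639e+00  2.087e+00 -4.000e-03] twist 3.14 rows>= 5.0
```

View pics/w1.png

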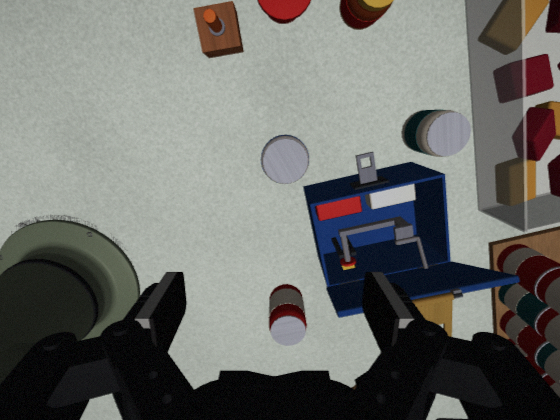

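The wrist view from the front shows the staple hole at (366,162), the front rim corner at about (444,174), the pin handle at (211,16), and a soup can at (287,330).

```bash
python3 - <<'E'
from h import *
from scipy.optimize import least_squares
np.set_printoptions(suppress=True,precision=4)
W=cam("wrist");T=cam("top");S=cam("scene")
f=lambda u,v:(100+u/2.2,140+v/2.2)
g=lambda u,v:(200+u/2.1,110+v/2.1)
print(atz(W,(366,162),.078),tri([W,T],[(366,162),f(254,133)]))
print(atz(W,(444,174),.112),atz(W,(305,188),.112),atz(W,(305,188),0),atz(W,(413,163),0))
print("pin",tri([W,T],[(210,15),f(94,238)]),tri([W,S],[(210,15),g(426,403)]))
obs=[(W,(366,162),(.103,0,.078)),(T,f(254,133),(.103,0,.078)),(S,g(206,326),(.103,0,.078)),(T,f(277,70),(.07,-.095,.112)),(T,f(271,198),(.07,.095,.112)),(W,(444,174),(.07,-.095,.112)),(T,f(377,173),(-.085,.05,.07)),(S,g(261,278),(.07,.095,.112)),(W,(413,163),(.07,-.095,0)),(W,(305,186),(.07,.095,.112))]
def P(p,q):
    c,s=np.cos(p[2]),np.sin(p[2]); return [p[0]+c*q[0]-s*q[1],p[1]+s*q[0]+c*q[1],q[2]]
def res(p): return np.concatenate([(proj(c,P(p,q))[0]-u)*(2.2 if c is T else 1) for c,u,q in obs])
r=least_squares(res,[.58,0,1.55],loss="soft_l1"); print(r.x,np.degrees(r.x[2])); print(res(r.x).reshape(-1,2).round(1))
print("hole",P(r.x,(-.085,.05,.065)),"staple",P(r.x,(.103,0,.078)))
E
python3 -m creep '[[-0.9,0.4,0,0.6,1],[-1.8,0.8,0,1.2,1],[-2.7,1.2,0,1.8,1],[-3.6,1.6,0,2.4,1],[-4.5,2.0,0,3.1,1]]'
```

```text
[0.5844 0.1048 0.078 ] [0.585  0.1021 0.0688]
[0.6774 0.0683 0.112 ] [0.4872 0.0985 0.112 ] [0.4914 0.0694 0.    ] [0.682  0.0645 0.    ]
pin [0.4213 0.3368 0.079 ] [0.4233 0.3368 0.1045]
[ 0.5799 -0.0009  1.5419] 88.34406441797805
[[-0.7  2.1]
 [-1.2 -0.4]
 [ 1.7  1.4]
 [-0.5 -2.9]
 [-2.8 -1.5]
 [-0.2  1.5]
 [-0.1  0.4]
 [-0.1 -2.1]
 [-3.1 -0.3]
 [ 4.1 19.6]]
hole [np.float64(0.5274883118554656), np.float64(-0.08445133476304936), 0.065] staple [np.float64(0.5829001617361166), np.float64(0.10202527742412068), 0.078]
clock: 3.68
position: [0.4972, -0.1623, 0.3999]
tool_rot: [-3.142, -0.001, 0.875]
force: [1.5, 0.5, 0.5]
grip_width: 0.085
finger_force: 0.0
```

Run:
```python
from h import *
to(.48,-.37,.26,28)
```

```text
shift [-2.843  1.998  2.331] twist 2.77 rows>= 5.0
```

```bash
python3 -m creep '[[-0.6,0.4,0.4,0.5,1],[-1.2,0.8,0.9,1.1,1],[-1.8,1.3,1.4,1.6,1],[-2.4,1.7,1.8,2.2,1],[-3.0,2.1,2.3,2.8,1]]'
python3 -m creep '[[0,0,0,0,0.6]]'
python3 - <<'E'
from h import *
c=cam("wrist"); cv2.imwrite("pics/w2.png",grab_frame("wrist"))
for r in silhouettes("wrist","dowel_mid")[:2]:
    ys,xs=np.nonzero(r["mask"]); print(r["p"],xs.min(),xs.max(),ys.min(),ys.max(),cv2.fitLine(np.stack([xs,ys],1).astype(np.float32),cv2.DIST_HUBER,0,.01,.01).ravel())
print(status.observe()["position"],status.observe()["tool_rot"])
E
```

```text
clock: 4.3
position: [0.479, -0.381, 0.2608]
tool_rot: [-3.141, -0.0, 0.484]
force: [1.1, 1.2, 0.4]
grip_width: 0.0854
finger_force: 0.0
clock: 4.42
position: [0.4768, -0.382, 0.2594]
tool_rot: [-3.139, 0.003, 0.481]
force: [0.1, 0.2, 0.7]
grip_width: 0.0696
finger_force: 0.0
0.8 279 302 29 222 [ 1.64026581e-02 -9.99865472e-01  2.90087708e+02  1.24641464e+02]
[ 0.47863631 -0.37988601  0.26151133] [-3.14063439e+00  3.74083155e-04  4.85851487e-01]
```

View pics/w2.png

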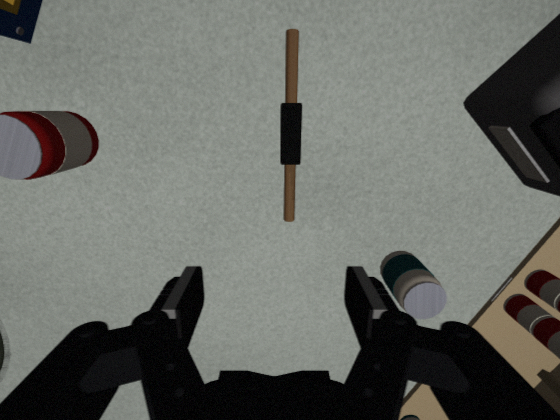

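The wrist view shows the dowel from (292,30) to (289,221), with its sleeve centred at about (291,133).

Run:
```python
from h import *
np.set_printoptions(suppress=True,precision=4)
c=cam("wrist"); a=atz(c,(292.3,30),.014);b=atz(c,(289.5,221),.014);m=atz(c,(290.8,133.5),.02)
d=(a-b)/np.linalg.norm(a-b); print(a,b,np.linalg.norm(a-b),m,(a+b)/2,np.degrees(np.arctan2(d[1],d[0])))
T=cam("top"); f=lambda u,v:(100+u/2.2,140+v/2.2)
print("tri",tri([c,T],[(290.8,133.5),f(567.5,178)]))
g=(a+b)/2-.012*d; print(g); yaw=np.degrees(np.arctan2(d[1],d[0]))
to(g[0],g[1],.05,yaw); to(g[0],g[1],.015-.011,yaw)
```

```text
[ 0.6335 -0.3213  0.014 ] [ 0.4382 -0.4249  0.014 ] 0.22111439534020658 [ 0.537  -0.3721  0.02  ] [ 0.5359 -0.3731  0.014 ] 27.943682567857607
tri [ 0.5344 -0.3757  0.0103]
[ 0.5253 -0.3787  0.014 ]
shift [0.698 0.349 3.525] twist -0.01 rows>= 4.0
shift [0.698 0.349 4.291] twist -0.01 rows>= 5.0
```

```bash
python3 -m creep '[[0.2,0.1,1.0,0,0.6],[0.5,0.2,2.0,0,0.6],[0.7,0.35,3.0,0,0.6],[0.7,0.35,3.7,0,0.6],[0.7,0.35,4.13,0,0.6]]'
python3 -m creep '[[0,0,0,0,0.6],[0,0,0,0,0.1],[0,0,0,0,0.1],[0,0,0,0,0.1],[0,0,0,0,0.1]]' 40
```

```text
clock: 5.15
position: [0.5263, -0.3773, 0.0127]
tool_rot: [-3.14, -0.0, 0.488]
force: [1.3, -0.0, 0.7]
grip_width: 0.0509
finger_force: 0.0
clock: 5.78
position: [0.5263, -0.3798, 0.0161]
tool_rot: [3.14, -0.002, 0.485]
force: [0.1, 1.7, 5.9]
grip_width: 0.0231
finger_force: 39.6
```

```bash
python3 -m creep '[[0,0,-0.8,0,0.1],[0,0,-1.6,-1.2,0.1],[0,0,-1.8,-2.5,0.1],[0,0,-1.8,-3.8,0.1],[0,0,-1.8,-5,0.1]]'
python3 - <<'E'
from h import *
to(.5225,-.2564,.12,88.3)
E
```

```text
clock: 6.4
position: [0.5256, -0.3797, 0.1238]
tool_rot: [3.139, 0.0, 1.189]
force: [-0.1, -0.2, -0.5]
grip_width: 0.023
finger_force: 39.8
shift [ 1.887 -0.815  0.062] twist -2.53 rows>= 2.0
```

```bash
python3 -m creep '[[0.6,-0.25,0,-0.9,0.1],[1.2,-0.5,0,-1.8,0.1],[1.9,-0.8,0,-2.5,0.1],[1.9,-0.8,0,-2.5,0.1]]'
python3 - <<'E'
from h import *
c=cam("wrist"); im=grab_frame("wrist"); cv2.imwrite("pics/w3.png",im)
print(status.observe()["position"],status.observe()["tool_rot"])
print("pred hole",proj(c,[[.5275,-.0845,.065],[.5275-.02,-.0845,.085]]))
E
```

```text
clock: 6.9
position: [0.5248, -0.2525, 0.1234]
tool_rot: [3.14, -0.002, 1.537]
force: [0.3, 0.0, 0.7]
grip_width: 0.0233
finger_force: 39.8
[ 0.52461911 -0.25471489  0.12350401] [ 3.13971327e+00 -8.47227828e-05  1.53382205e+00]
pred hole [[267.95867488 -71.86894574]
 [222.32502129 -95.45792523]]
```

View pics/w3.png

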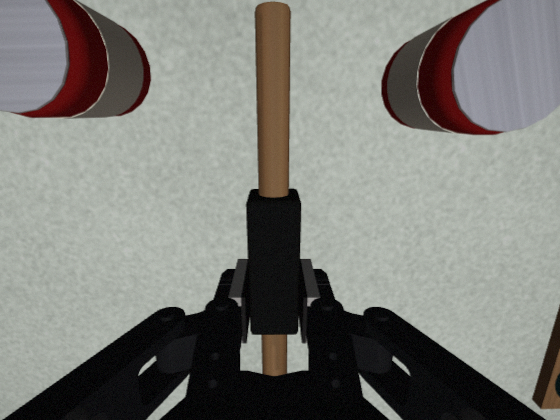

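The wrist view shows the dowel held straight between the pads, with its tip at (273,8) and soup cans clear on both sides. The hole is out of view.

Run:
```python
from h import *
np.set_printoptions(suppress=True,precision=4)
c=cam("wrist"); p=status.observe()["position"]
tip=atz(c,(273,8),p[2]+.003); bk=atz(c,(274.5,360),p[2]+.003); d=tip-bk; print(tip,np.hypot(*(tip-p)[:2]),np.degrees(np.arctan2(d[1],d[0])))
ex=np.array([.029,.9996]); to(*(np.array([.5275,-.0845])-.142*ex),.067,88.3)
```

```text
[ 0.5285 -0.1388  0.1265] 0.11602907878948468 88.10357033704923
shift [ 0.47  -0.04   0.942] twist -0.05 rows>= 2.0
```

```bash
python3 -m creep '[[0,0,0.5,0,0.1],[0,-0.04,0.94,-0.05,0.1],[0.45,-0.04,0.94,-0.05,0.1],[0.45,-0.04,0.94,-0.05,0.1]]'
python3 - <<'E'
from h import *
a=grab_frame("top"); b=grab_frame("scene"); cv2.imwrite("pics/t4.png",a); cv2.imwrite("pics/s4.png",b)
print(status.observe()["position"],status.observe()["tool_rot"])
A=cv2.resize(a[175:255,240:330],None,fx=6,fy=6,interpolation=cv2.INTER_CUBIC);cv2.imwrite("pics/t4c.png",A*1)
E
```

```text
clock: 7.45
position: [0.5229, -0.2283, 0.0661]
tool_rot: [3.141, -0.0, 1.539]
force: [0.0, -0.5, -0.3]
grip_width: 0.0228
finger_force: 39.8
[ 0.5228307  -0.23002294  0.06645643] [3.14049631e+00 9.99715627e-04 1.53765619e+00]
```

View pics/t4c.png

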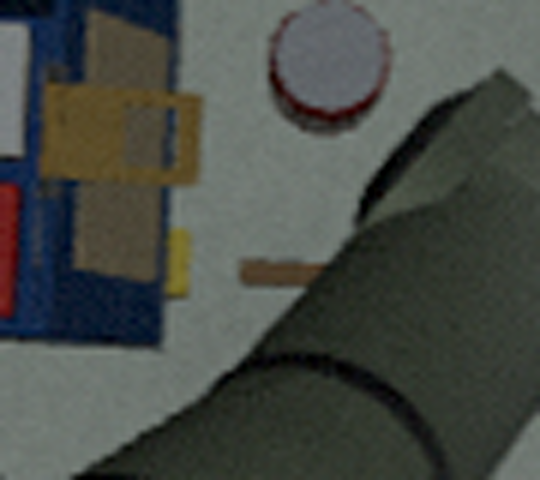

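The top crop shows the collar at rows 229-298 and columns 165-190, and the dowel tip at column 240, row about 271. The dowel sits a little too far toward smaller x.

Run:
```python
from h import *
np.set_printoptions(suppress=True,precision=4)
T=cam("top"); f=lambda u,v:(240+u/6-.4,175+v/6-.4)
for z in (.075,.083): print("collar",z,atz(T,f(188,229),z),atz(T,f(188,298),z),atz(T,f(188,263.5),z))
print("dowel tip",atz(T,f(241,272),.066),atz(T,f(300,272),.066))
S=cam("scene"); a=cv2.imread("pics/s4.png"); u=proj(S,[[.5275,-.0845,.065],[.527,-.114,.066],[.5228,-.23,.066]]); print(u)
A=cv2.resize(a[150:260,210:340],None,fx=5,fy=5,interpolation=cv2.INTER_CUBIC);cv2.imwrite("pics/s4c.png",A)
hsv=cv2.cvtColor(cv2.imread("pics/t4.png"),cv2.COLOR_BGR2HSV)[205:230,262:286]; print(hsv[:,6:9,0].T,hsv[:,6:9,1].T[1])
```

```text
collar 0.075 [ 0.5471 -0.0827  0.075 ] [ 0.5093 -0.0837  0.075 ] [ 0.5282 -0.0832  0.075 ]
collar 0.083 [ 0.5465 -0.0828  0.083 ] [ 0.5089 -0.0839  0.083 ] [ 0.5277 -0.0833  0.083 ]
dowel tip [ 0.5249 -0.1122  0.066 ] [ 0.5257 -0.1446  0.066 ]
[[286.251  223.4952]
 [282.1571 217.6812]
 [267.7946 197.1326]]
[[ 21 101  99 100  98  90  93  79  29  28  26  26  24  26  27  25  25  26
   26  27  75  68  71  66  64]
 [ 21  51  69  64  68  64  63  52  27  26  26  27  26  26  27  26  27  28
   26  29  79  64  65  71  63]
 [ 20  51  64  69  73  64  75  57  28  26  26  27  27  26  26  26  26  26
   26  26  81  73  75  70  71]] [116  17  20  14  16  16  18  22 140 166 158 162 157 157 156 156 151 155
 168  79  23  15  13  17  20]
```

View pics/s4c.png

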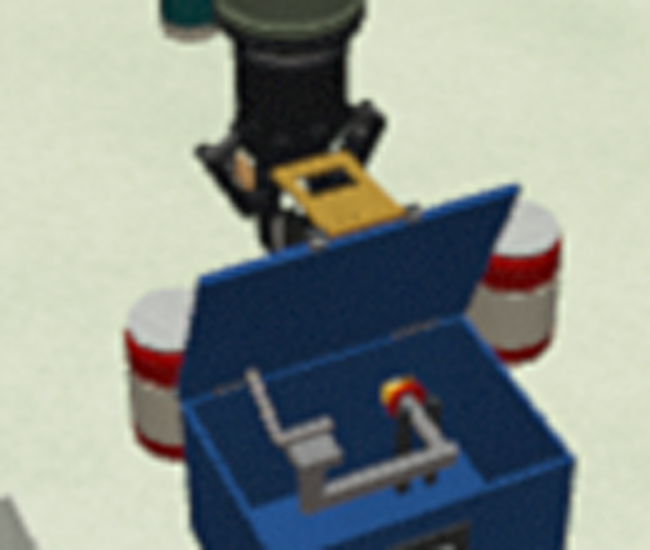

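The scene crop shows the box and the catch's red plate. The dowel is hidden behind the lid, and the strap is clear of the gripper.

```bash
python3 -m creep '[[0,0.035,0,0,0.1],[0.2,0.035,0,0,0.1],[0.4,0.035,0,0,0.1],[0.6,0.035,0,0,0.1],[0.75,0.035,0,0,0.1]]'
```

```text
clock: 8.18
position: [0.5262, -0.1829, 0.0657]
tool_rot: [-3.142, -0.0, 1.539]
force: [-0.5, 1.0, 0.8]
grip_width: 0.0231
finger_force: 39.8
```

```bash
python3 -m creep '[[0.12,0,0,0,0.1],[0.22,0,0,0,0.1],[0.32,0,0,0,0.1],[0.32,0,0,0,0.1]]'
```

```text
clock: 8.68
position: [0.5267, -0.1652, 0.0658]
tool_rot: [3.141, 0.001, 1.538]
force: [-0.7, -5.1, -0.3]
grip_width: 0.0229
finger_force: 39.9
```

```bash
python3 -m creep '[[0.05,0,0,0,0.1],[0.07,0,0,0,0.1],[0.07,0,0,0,0.1],[0.07,0,0,0,0.1],[0.07,0,0,0,0.1]]'
python3 - <<'E'
from h import *
b=grab_frame("scene"); cv2.imwrite("pics/s5.png",cv2.resize(b[150:290,210:340],None,fx=4,fy=4))
print(status.observe()["force"])
E
```

```text
clock: 9.3
position: [0.5267, -0.1617, 0.0658]
tool_rot: [3.141, 0.001, 1.538]
force: [-1.3, -6.5, 0.1]
grip_width: 0.0231
finger_force: 39.9
[-1.29577838 -5.63128985 -0.11622934]
```

View pics/s5.png

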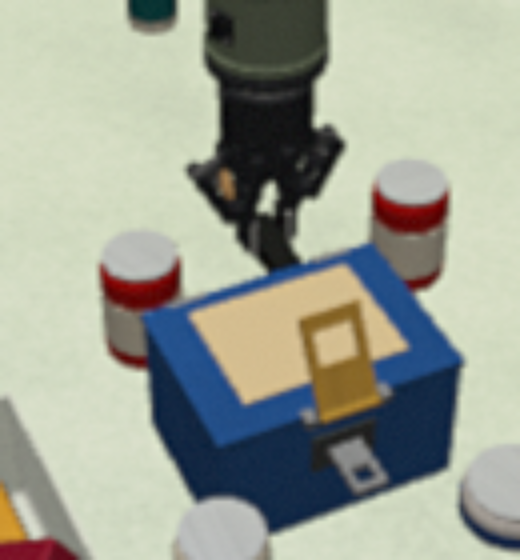

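The picture shows the lid shut on the box, with the strap leaning back over it. Next I withdraw the dowel and lay it down.

```bash
python3 -m creep '[[-0.6,0,0,0,0.1],[-1.3,0,0,0,0.1],[-2.1,0,0,0,0.1],[-2.8,0,0.2,0,0.1],[-2.8,0,0.6,0,0.1]]'
python3 -m creep '[[0,0,0.15,0,0.1],[0,0,0.22,0,0.1],[0,0,0.24,0,0.1],[0,0,0.24,0,0.1]]'
```

```text
clock: 9.98
position: [0.5207, -0.3327, 0.03]
tool_rot: [3.14, 0.002, 1.534]
force: [0.2, 0.3, -2.4]
grip_width: 0.023
finger_force: 39.8
clock: 10.48
position: [0.5219, -0.3282, 0.0161]
tool_rot: [3.141, 0.0, 1.539]
force: [-0.8, -0.1, 0.5]
grip_width: 0.023
finger_force: 39.9
```

```bash
python3 -m creep '[[0,0,0.03,0,0.1],[0,0,0.03,0,0.5],[0,0,0.03,0,0.5],[0,0,-0.5,0,0.5],[0,0,-1.5,0,0.5]]'
python3 -m creep '[[0,0,-1,0,0.3],[0,0,-2,0,0],[0,0,-2.2,0,0]]'
python3 - <<'E'
from h import *
ex=np.array([.029,.9996]);o=np.array([.580,-.001]); h=o+.01*ex
to(*h,.26,88.3); to(*h,.17,88.3); to(*(o+.10*ex),.17,88.3)
c=cam("wrist"); grab_frame("wrist")
for r in silhouettes("wrist","dowel_mid")[:1]:
    ys,xs=np.nonzero(r["mask"]); l=atz(c,((xs.min()+xs.max())/2,ys.min()),.012); print(r["p"],xs.min(),xs.max(),ys.min(),ys.max(),l)
E
```

```text
clock: 11.1
position: [0.5205, -0.3278, 0.1048]
tool_rot: [-3.138, -0.001, 1.539]
force: [0.8, 0.7, 0.7]
grip_width: 0.0428
finger_force: 0.0
clock: 11.48
position: [0.5225, -0.3293, 0.2413]
tool_rot: [3.136, 0.002, 1.539]
force: [-0.4, 0.2, -0.4]
grip_width: 0.0002
finger_force: 0.0
shift [ 5.666  0.782 -0.319] twist -0.02 rows>= 6.0
shift [5.67  0.775 1.181] twist -0.02 rows>= 6.0
shift [7.17  0.77  1.177] twist -0.02 rows>= 8.0
0.76 262 282 72 257 [ 0.52551746 -0.20965652  0.012     ]
```

```bash
python3 -m creep '[[1,0.1,-0.1,0,0],[2,0.3,-0.2,0,0],[3,0.4,-0.3,0,0],[4,0.6,-0.3,0,0],[5,0.78,-0.3,0,0]]'
python3 -m creep '[[0.5,0,0,0,0],[0.5,0,0.6,0,0],[0.5,0,1.2,0,0],[0.5,0,1.55,0,0],[0.5,0,1.55,0,0]]'
python3 - <<'E'
from h import *
ex=np.array([.029,.9996]);o=np.array([.580,-.001])
to(*(o+.09*ex),.165,88.3)
E
```

```text
clock: 12.2
position: [0.5775, -0.028, 0.2537]
tool_rot: [-3.14, 0.0, 1.539]
force: [1.4, -0.4, 0.8]
grip_width: -0.0001
finger_force: 0.0
clock: 12.82
position: [0.5774, -0.0003, 0.1598]
tool_rot: [-3.137, 0.001, 1.538]
force: [0.2, 0.3, 1.6]
grip_width: 0.0002
finger_force: 0.0
shift [ 1.491  0.039 -0.089] twist -0.02 rows>= 2.0
```

```bash
python3 -m creep '[[0.3,0.04,0,0,0],[0.7,0.04,0,0,0],[1.1,0.04,0,0,0],[1.4,0.04,0,0,0],[1.6,0.04,0,0,0]]'
python3 -m creep '[[0,0,-0.5,0,0],[0,0,-1.5,0,0],[0,0,-2,0,0.3],[0,0,-2,0,0.5],[0,0,-2,0,0.5]]'
python3 - <<'E'
from h import *
b=grab_frame("scene"); cv2.imwrite("pics/s6.png",b[150:350,210:440].repeat(3,0).repeat(3,1))
to(.4215,.29,.25,88)
E
```

```text
clock: 13.45
position: [0.5845, 0.0971, 0.1627]
tool_rot: [3.141, -0.0, 1.54]
force: [0.8, -0.6, 0.5]
grip_width: -0.0001
finger_force: 0.0
clock: 14.08
position: [0.5841, 0.0957, 0.2818]
tool_rot: [-3.141, 0.0, 1.538]
force: [-0.3, -0.5, 0.2]
grip_width: 0.0428
finger_force: 0.0
shift [ 3.151 -2.81   0.526] twist 0.02 rows>= 5.0
```

View pics/s6.png

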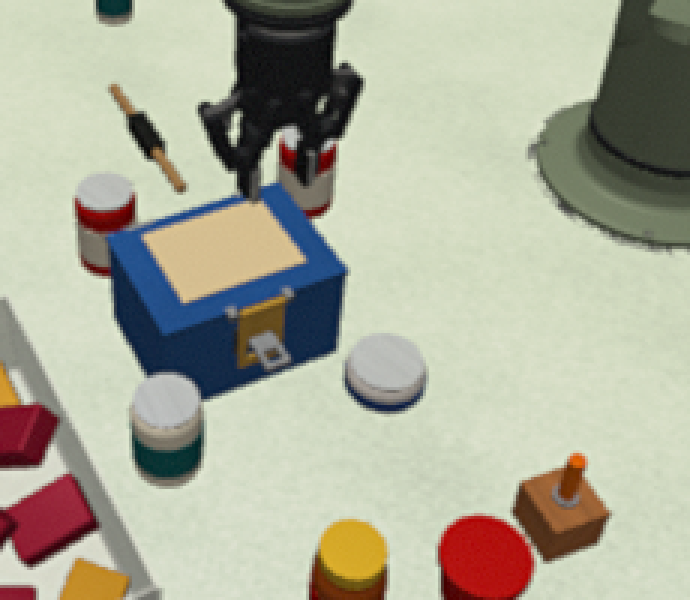

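The strap now hangs over the staple, and the dowel lies flat at about (148,138) in the crop. The pin stands at (572,480).

```bash
python3 -m creep '[[0.6,-0.6,0.1,0,0.5],[1.2,-1.1,0.2,0,0.5],[1.8,-1.7,0.3,0,0.5],[2.4,-2.2,0.4,0,0.5],[3.0,-2.8,0.5,0,0.5]]'
python3 -m creep '[[0,0,0,0,0.5],[0,0,0,0,0.5]]'
cat > seepin.py <<'E'
from h import *
c=cam("wrist"); im=grab_frame("wrist"); hsv=cv2.cvtColor(im,cv2.COLOR_BGR2HSV)
print("tcp",status.observe()["position"])
for n in ("pin_grip","pin_block"):
    for r in silhouettes("wrist",n)[:2]: print(n,round(r["p"],2),(np.array(r["extent"])*[560,420,560,420]).round(1))
m=((hsv[...,0]>5)&(hsv[...,0]<16)&(hsv[...,1]>200)&(hsv[...,2]>110)).astype(np.uint8)
k,l,st,ce=cv2.connectedComponentsWithStats(m)
for i in range(1,k):
    if st[i,4]>60: print(st[i],ce[i])
cv2.imwrite("pics/pin.png",im)
E
python3 seepin.py
```

```text
clock: 14.75
position: [0.421, 0.2817, 0.2513]
tool_rot: [-3.141, 0.001, 1.538]
force: [-0.4, -0.4, -1.1]
grip_width: 0.0429
finger_force: 0.0
clock: 15.0
position: [0.4223, 0.2805, 0.2518]
tool_rot: [-3.141, 0.001, 1.538]
force: [0.2, -0.2, 0.1]
grip_width: 0.0426
finger_force: 0.0
tcp [0.42266799 0.28015588 0.25198608]
pin_grip 0.63 [263.3 126.1 281.1 150.4]
pin_block 0.6 [249.6 107.  302.6 162.9]
```

View pics/pin.png

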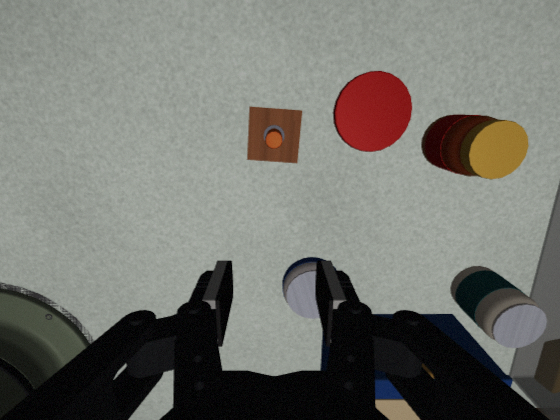

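The wrist view shows the pin's handle top at (274,140), its flange at about (274,133), and the block top centred at about (275,135). The tub is well to the right.

Run:
```python
from h import *
np.set_printoptions(suppress=True,precision=4)
c=cam("wrist");S=cam("scene")
im=cv2.imread("pics/pin.png"); hsv=cv2.cvtColor(im,cv2.COLOR_BGR2HSV)[125:152,262:287]
m=(hsv[...,1]>215)&(hsv[...,2]>130); ys,xs=np.nonzero(m); print("px",xs.mean()+262,ys.mean()+125,len(xs))
print(atz(c,(274,140),.102),atz(c,(275,135),.048),tri([c,S],[(274,140),(200+426/2.1,110+403/2.1)]))
p=atz(c,(274,140),.102); to(p[0],p[1],.12,88); to(p[0],p[1],.074,88)
```

```text
px nan nan 0
[0.4249 0.3353 0.102 ] [0.426  0.3358 0.048 ] [0.4239 0.3374 0.1073]
shift [0.923 0.001 2.202] twist 0.01 rows>= 3.0
shift [0.923 0.001 2.969] twist 0.01 rows>= 3.0<stdin>:5: RuntimeWarning: Mean of empty slice.
  ret = ret.dtype.type(ret / rcount)
```

```bash
python3 -m creep '[[0.9,0,0.4,0,0.5],[0.93,0,1.3,0,0.5],[0.93,0,2.2,0,0.5],[0.93,0,2.7,0,0.5],[0.93,0,2.97,0,0.5]]'
python3 -m creep '[[0,0,0,0,0.5],[0,0,0,0,0],[0,0,0,0,0],[0,0,0,0,0],[0,0,0,0,0]]' 30
```

```text
clock: 15.78
position: [0.4243, 0.3356, 0.0726]
tool_rot: [-3.141, 0.002, 1.537]
force: [-0.0, 0.2, 1.0]
grip_width: 0.0428
finger_force: 0.0
clock: 16.4
position: [0.4246, 0.3372, 0.0753]
tool_rot: [3.14, -0.002, 1.538]
force: [-0.0, -1.3, 9.5]
grip_width: 0.0152
finger_force: 29.7
```

```bash
python3 -m creep '[[0,0,-0.5,0,0],[0,0,-1.3,0,0],[0,0,-2.1,0,0],[0,0,-2.9,0,0],[0,0,-2.9,0,0]]'
python3 - <<'E'
from h import *
to(.583,.04,.25,88.3)
E
```

```text
clock: 17.02
position: [0.4251, 0.3376, 0.252]
tool_rot: [3.138, -0.005, 1.538]
force: [0.6, 0.2, -0.7]
grip_width: 0.0153
finger_force: 29.4
shift [-4.873  2.79   0.019] twist -0.02 rows>= 6.0
```

```bash
python3 -m creep '[[-0.8,0.5,0,0,0],[-1.6,0.9,0,0,0],[-2.4,1.4,0,0,0],[-3.2,1.9,0,0,0],[-4.0,2.3,0,0,0]]'
python3 -m creep '[[-0.5,0.2,0,0,0],[-0.9,0.45,0,0,0],[-0.9,0.45,0,0,0],[-0.9,0.45,0,0,0]]'
python3 - <<'E'
from h import *
c=cam("wrist"); im=grab_frame("wrist"); print(status.observe()["position"],status.observe()["tool_rot"])
print(proj(c,[[.583,.102,.078],[.583-.0075,.102-.0075,.078],[.583+.0075,.102+.0075,.078]]))
A=im[40:400,150:420]; cv2.imwrite("pics/w7.png",cv2.resize(A,None,fx=1.66,fy=1.66,interpolation=cv2.INTER_CUBIC)); cv2.imwrite("pics/w7f.png",im)
E
```

```text
clock: 17.65
position: [0.5547, 0.0907, 0.2479]
tool_rot: [-3.141, -0.0, 1.539]
force: [1.1, 0.0, -0.3]
grip_width: 0.015
finger_force: 29.4
clock: 18.15
position: [0.5791, 0.0381, 0.2478]
tool_rot: [-3.141, -0.0, 1.539]
force: [0.1, 0.1, 0.0]
grip_width: 0.0151
finger_force: 29.4
[0.57903465 0.03844351 0.24791492] [-3.14105369e+00 -3.47789251e-04  1.53945209e+00]
[[276.03509614 128.98622205]
 [268.46898792 137.32056959]
 [283.72682757 120.51349589]]
```

View pics/w7.png

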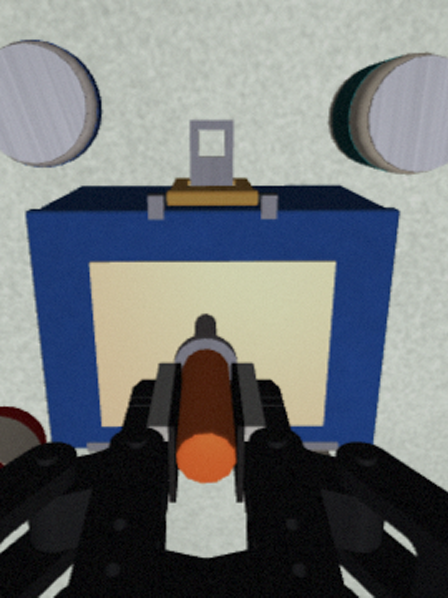

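The wrist view shows the staple hole at about (277,124) and the pin held upright, with its handle top at (274,315) and its foot tip at about (273,230). That makes 11 pictures viewed, one over the limit of 10, so from here on I use numbers only.

Run:
```python
from h import *
np.set_printoptions(suppress=True,precision=4)
c=cam("wrist"); p=status.observe()["position"]; f=lambda u,v:(150+u/1.66-.2,40+v/1.66-.2)
h=atz(c,f(211.5,139.5),.078); top=atz(c,f(206.5,457),p[2]+.027); foot=atz(c,f(205.5,322),p[2]-.067+.004)
print(h,top,foot,p, "rel",top-p,foot-p)
ctr=(top+foot)/2-p; t=h-ctr
to(t[0],t[1],.17,88.2); to(t[0],t[1],.105,88.2); to(h[0],h[1],.17,88.2)
```

```text
[0.5842 0.107  0.078 ] [0.5791 0.0383 0.2749] [0.5787 0.0381 0.1849] [0.579  0.0384 0.2479] rel [ 0.     -0.0001  0.027 ] [-0.0003 -0.0003 -0.063 ]
shift [1.148 0.053 1.299] twist 0.0 rows>= 2.0
shift [1.148 0.054 2.382] twist 0.0 rows>= 3.0
shift [1.145 0.051 1.299] twist 0.0 rows>= 2.0
```

```bash
python3 -m creep '[[0.5,0.05,0,0,0],[0.8,0.05,0.5,0,0],[0.8,0.05,1.1,0,0],[0.8,0.05,1.1,0,0],[0.8,0.05,1.1,0,0]]'
python3 - <<'E'
from h import *
np.set_printoptions(suppress=True,precision=4)
c0=cam("wrist"); im=grab_frame("wrist"); cv2.imwrite("pics/w8.png",im); p=status.observe()["position"]; print(p)
u=proj(c0,[[.584,.105,.078]])[0]; print("pred",u)
old=cv2.imread("pics/w7f.png"); print("old hole/metal",old[124,277],old[124,269],old[124,260])
x,y=u.round().astype(int); w=im[y-32:y+32:3,x-30:x+31:3].astype(int); print(w.mean(2).round().astype(int))
E
```

```text
clock: 18.82
position: [0.5843, 0.0858, 0.1833]
tool_rot: [3.141, -0.0, 1.539]
force: [0.6, 1.4, 1.1]
grip_width: 0.015
finger_force: 29.7
[0.5847 0.0855 0.1837]
pred [272.7349 191.3186]
old hole/metal [184 194 187] [132 129 127] [193 203 196]
[[189 185 186 190 193 199 196 197 198 200 201 200 203 198 198 185 195 194
  196 200 192]
 [186 185 190 190 199 196 190 192 191 193 197 200 194 191 196 195 198 189
  193 191 183]
 [194 195 188 197 197 194 196 192 192 200 190 197 191 195 188 189 181 190
  193 197 196]
 [188 187 189 194 197 201 198 196 201 195 185 191 188 194 194 192 196 199
  194 197 193]
 [191 188 189 190 198 192 195 194 193 200 196 193 197 199 197 195 193 198
  196 196 198]
 [185 195 190 191 196 177 172 176 180 183 177 173 179 183 178 184 199 184
  196 193 193]
 [189 198 197 190 196 121 128 124 122 126 123 122 126 123 125 131 189 207
  203 199 183]
 [190 197 195 195 196 130 119 123 126 124 126 125 123 123 125 133 192 198
  196 201 194]
 [194 195 188 192 196 131 126 157 167 165 166 164 167 134 124 138 193 197
  192 194 197]
 [193 194 190 198 189 129 122 177 194 197 196 197 191 1
[... 402 characters left out ...]
0  55  72 138 121  86  81  80  83  80  81 100 122 143  83  54
   54  99 196]
 [139  63  53  56  93 119 123 122 122 123 118 119 121 121 122 109  67  55
   56  51  94]
 [ 24  55  54  54  39 105 121 124 122 125 119 120 122 123 120  88  39  53
   56  55  29]
 [ 26  54  56  52  36 104 123 122 125 124 117 122 122 119 116  87  28  54
   56  53  26]
 [ 27  55  57  54  58  52  56  54  59  55  55  53  51  54  50  54  57  56
   56  55  30]
 [ 32  55  54  55  59  54  58  55  57  50  56  53  53  52  52  51  58  57
   53  57  32]
 [ 44  56  56  49  57  53  53  55  55  58  55  51  53  53  53  55  55  56
   54  57  42]
 [ 52  57  54  56  56  55  56  51  57  56  55  51  54  54  51  51  53  57
   54  53  46]]
```

Run:
```python
from h import *
np.set_printoptions(suppress=True,precision=4)
c=cam("wrist"); h=atz(c,(272.8,192),.078); print(h, atz(c,(272.8,182),.078),atz(c,(272.8,202),.078),atz(c,(262.5,192),.078),atz(c,(282.7,192),.078))
to(h[0],h[1],.15,88.3); to(h[0],h[1],.105,88.3)
```

```text
[0.5846 0.104  0.078 ] [0.5848 0.1122 0.078 ] [0.5843 0.0957 0.078 ] [0.5763 0.1043 0.078 ] [0.5925 0.1038 0.078 ]
shift [ 0.308 -0.013  0.562] twist -0.02 rows>= 1.0
shift [ 0.307 -0.015  1.312] twist -0.02 rows>= 2.0
```

```bash
python3 -m creep '[[0.3,-0.01,0,0,0],[0.3,-0.01,0.3,0,0],[0.3,-0.01,0.55,0,0],[0.3,-0.01,0.55,0,0]]'
python3 -m creep '[[0,0,0.1,0,0],[0,0,0.2,0,0],[0,0,0.3,0,0],[0,0,0.3,0,0]]'
```

```text
clock: 19.38
position: [0.5832, 0.1029, 0.1476]
tool_rot: [-3.139, 0.001, 1.538]
force: [-0.2, 0.6, -0.4]
grip_width: 0.0152
finger_force: 29.6
clock: 19.88
position: [0.5838, 0.1033, 0.1307]
tool_rot: [-3.141, 0.0, 1.538]
force: [0.8, 0.6, 0.5]
grip_width: 0.015
finger_force: 29.6
```

```bash
python3 -m creep '[[0,0,0.15,0,0],[0,0,0.28,0,0],[0,0,0.38,0,0],[0,0,0.38,0,0],[0,0,0.38,0,0]]'
```

```text
clock: 20.5
position: [0.5841, 0.1034, 0.1085]
tool_rot: [3.141, 0.0, 1.538]
force: [-0.0, 0.5, -0.8]
grip_width: 0.0149
finger_force: 29.6
```

```bash
python3 -m creep '[[0,0,0.03,0,0],[0,0,0.06,0,0],[0,0,0.06,0,0]]'
```

```text
clock: 20.88
position: [0.5842, 0.1035, 0.1054]
tool_rot: [3.141, -0.001, 1.538]
force: [-4.0, 0.8, 11.3]
grip_width: 0.015
finger_force: 30.8
```

Contact: the flange is seated at the expected height. I release and rise.

```bash
python3 -m creep '[[0,0,-0.02,0,0],[0,0,-0.02,0,0.45],[0,0,-0.02,0,0.5],[0,0,-0.4,0,0.5],[0,0,-1.2,0,0.5]]'
python3 -m creep '[[0,0,-0.8,0,0.5],[-0.5,0,-1.6,0,0.5],[-1.1,0,-1.8,0,0.5],[-1.1,0,-1.8,0,0.5],[-1.1,0,-1.8,0,0.5]]'
python3 - <<'E'
from h import *
np.set_printoptions(suppress=True,precision=4)
c=cam("wrist"); im=grab_frame("wrist"); print(status.observe()["position"])
for z in (.132,.082): print(proj(c,[[.584,.1035,z]]))
for r in silhouettes("wrist","pin_grip")[:2]:
    e=np.array(r["extent"])*[560,420,560,420]; print(r["p"],e)
hsv=cv2.cvtColor(im,cv2.COLOR_BGR2HSV)[60:200,220:330]
m=((hsv[...,0]<16)&(hsv[...,1]>180)&(hsv[...,2]>60)).astype(np.uint8)
k,l,st,ce=cv2.connectedComponentsWithStats(m)
for i in range(1,k):
    if st[i,4]>30: print(st[i]+[220,60,0,0,0])
grab_frame("top"); grab_frame("scene")
for n in ("hasp","dowel_mid","pin_grip"): print(n,[(round(r["p"],2),(np.array(r["extent"])*[560,420,560,420]).round()) for r in search_frame("scene",n)[:2]])
S=cam("scene"); print(proj(S,[[.584,.1035,.132],[.584,.1035,.082]]))
E
```

```text
clock: 21.5
position: [0.583, 0.1032, 0.1761]
tool_rot: [-3.138, 0.001, 1.538]
force: [-0.8, 1.1, 0.3]
grip_width: 0.0429
finger_force: 0.0
clock: 22.12
position: [0.5817, 0.038, 0.2843]
tool_rot: [-3.141, -0.0, 1.539]
force: [-0.1, 0.3, 0.2]
grip_width: 0.043
finger_force: 0.0
[0.5817 0.0383 0.2841]
[[274.2306 128.2087]]
[[274.1922 125.7856]]
0.78 [264.376 117.39  281.12  138.684]
0.66 [111.776 273.    186.816 321.384]
[267 119  16  18 221]
hasp [(0.53, array([291., 252., 308., 274.])), (0.42, array([380., 308., 413., 339.]))]
dowel_mid [(0.8, array([248., 181., 270., 209.])), (0.71, array([291., 253., 304., 272.]))]
pin_grip [(0.67, array([299., 252., 304., 273.]))]
[[300.52   254.0427]
 [299.7914 266.1931]]
```

The pin reads upright and seated in both views, and the strap and dowel are in place. I hand in.

```bash
python3 -c "
from workcell import bot
print(bot.job_done())"
```

```text
the job is handed in; nothing more can be done
None
```

The job is handed in, but the verdict was not shown: by my camera and force readings the lid is shut, the strap hangs over the staple, the pin is seated in its hole and the dowel lies flat, at about 22 s of the 64 s; I viewed 11 pictures, one over the limit of 10.

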